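# Move the blue-capped tube from the rotator to the warmer

## Task

Lift the blue-capped tube off the rotator's wheels without letting it roll away to the bench, lower it (do not drop it) into the empty, blue-marked cradle of the tube warmer so that it lies centred on both saddles with its cap pointing the same way as the yellow tube's, let go, and then close the warmer's lid fully. Leave the other tubes and the things on the bench where they are.

Things in the scene. Friction and masses are not known exactly. Their poses are not given: they have to be found in the camera images.
- blue_tube_center (a point): blue-capped sample tube, 115 mm long, 60 g: white barrel 29 mm diameter, 84 mm long; a 15 mm taper at one end, a 34 mm diameter, 16 mm long cap at the other. The point is its centre, on the axis at mid-barrel; x runs level from cap (-x) to taper (+x). Starts lying loose along one of the rotator's lanes, in a shallow valley of idle wheels: a push of a few tenths of a newton rolls it out
- blue_tube_cap (a point): centre of the outer face of the blue tube's cap, on the tube's axis, 57.5 mm from the tube's centre
- orange_tube_center (a point): centre of a like tube with orange cap (same sizes and axes as the blue one), lying on one of the rotator's lanes. Leave it
- grey_tube_center (a point): centre of a like tube with grey cap (same sizes and axes as the blue one), lying on one of the rotator's lanes. Leave it
- yellow_tube_center (a point): centre of a like tube with yellow cap (same sizes and axes as the blue one), lying in one of the warmer's two cradles, cap to the warmer's -y end. Leave it
- rotator: fixed white housing 155 (x) by 305 (y) mm, deck 35 mm high; origin under its centre. Lanes along x at y = -95, 0, 95 mm, a tube on each, centre 74.5 mm up. A lane: four black wheels 24 mm diameter, 8 mm wide, at x = +-32 mm, 14 mm either side of the lane, axles 52 mm up; brackets just beyond. Within x +-27 mm all is free down to the deck
- warmer: fixed grey open box, 220 (x) by 180 (y) by 56 mm high, walls and floor 6 mm; origin under its centre. Panel on its -x side, lid hinge on its +x rim. Two cradles along y at x = +-45 mm, each two 90 degree V saddles 10 mm thick at y = +-30 mm, upper edges 33 mm up; a lying tube's centre is 33.5 mm up. Within y +-24 mm, between the saddles, all is free down to the floor
- blue_cradle (a point): the empty cradle, with a blue strip 24 by 150 mm on the floor under it. The point is where a tube's centre lies when resting there, centred lengthwise; axes as the warmer's: z up, y along the cradle, the cap must point to -y. More than about 6 mm off lengthwise, cap or taper runs onto a saddle
- lid (a joint): the warmer's clear lid, 220 by 180 by 8 mm, 250 g, starts open. Hinge line along the warmer's y at its x = +110 mm, 56.5 mm above the table (level of the shut lid's underside). Angle in rad: 0 shut, 1.57 upright, 1.9 stop. A stiff hinge keeps it where it is left; 2 to 4 N at the free edge moves it
- lid_handle (a point): black knob on the lid's outer face, on its middle line 30 mm from the free edge; the point is 35 mm out from the face. Beside the knob the outer face is flat and can be pushed
- marker: bystander: white marker pen with blue cap, 130 mm long, 16 mm thick, lying on the table; origin on the table under its middle, along its x
- mouse: bystander: black computer mouse, 100 x 58 x 33 mm; origin at its underside's centre
- dish: bystander: glass dish, 64 mm diameter, 14 mm high; origin at its underside's centre
- dish_b: bystander: larger glass dish, 92 mm diameter, 17 mm high; origin at its underside's centre
- media_bottle: bystander: amber bottle, 60 mm diameter, 130 mm high; origin at its underside's centre
- rinse_bottle: bystander: clear bottle with white cap, 70 mm diameter, 160 mm high; origin at its underside's centre
There are look-alikes about, which are no part of the job. Leave any purple or red look-alike of the part that bears blue_tube_center alone.

How it is judged:
By the outcome, as a careful person would: the job done as asked, in the order asked, and still so for the second after the job is handed in, with the robot touching nothing.
It also fails if it takes over 59 s, if anything falls off the work surface, if the arm or the gripper's body presses on something with over 40 N, if the wrist force passes 120 N, or if a joint passes its speed limit or range.

## Robot

A 6-joint arm with a two-finger parallel gripper is mounted at the origin on the work surface. World frame = base frame: x ahead of the robot, y to its left, z up, the work surface at z = 0. Lengths are in m, angles in rad, forces in N, time in s.
With the tool pointing down it reaches from about 0.3 to 0.775 m from the base axis. Payload 14.6 kg.
Tool frame: the origin (TCP) lies at the very end of the fingers, on their centre line; the grasp point (between the pads) lies 19 mm behind it; z points along the fingers, y is the line along which they close (so a half turn about z gives the same grasp; the last joint's range is limited). The gripper opens to 94 mm and grips with 3 to 60 N. Pads are 16 mm wide; open, the fingers measure 119 mm over their backs; the gripper's body (75 mm by 177 mm) begins 78 mm behind the grasp point.
Start: joints at [1.171, 0.3, 1.521, -0, 1.321, -0.067], TCP at [0.18, 0.52, 0.205] pointing down, gripper open.
Joint ranges: [-3.03, 3.03], [-0.79, 2.21], [0.23, 2.52], [-1.04, 4.18], [0, 3.07], [-2.55, 2.55]. Speed limits (rad/s): [2.22, 2.22, 2.57, 3.14, 3.14, 3.14].

## Interface

Orientations are given as a unit quaternion [w, x, y, z].
In Python, from rig import get_state, camera, env gives the robot as it stands.
- The arm moves only by the shell command python3 -m handwheel 'ROWS' [FORCE]. ROWS is JSON, a list of rows, each a list of 3 entries, a list of its own where there are three numbers: the shift along the world's x, y, z in units of 40 mm (1.0 is 40 mm), then the turn, a rotation vector about the world's x, y, z in units of 6 degrees (1.0 is 6 degrees), then the finger opening in mm, from 0 to 94. In form: [[[x, y, z], [rx, ry, rz], claw], ...]. A call has exactly 10 rows; each row is the pose to reach, as a shift and turn from the pose commanded when the call began; what a row does not reach only later rows make up. A row lasts 1/10 s, in which the tool goes at most 50 mm and 8.59 degrees, less where a joint would pass 70% of its speed; a pose out of reach is approached as far as the arm can. A call with a gripper value outside its range is refused whole. The fingers move at their own pace and stop on an object; FORCE is the grip in N (left out, the last holds). Time passes only in rows, so rows that repeat a pose let the fingers close, or fill a call up. It gives the time, the measured TCP pose, the force, the opening and the grip force at its end, in the units of the state.
- get_state(): the state, without advancing time (a new reading comes with each control period).
- camera(name): name is "scene" or "top"; returns a dict with "color" (400x640x3 uint8, blue, green, red), "vfov" (degrees; the focal length in pixels is half the picture's height over the tangent of half this angle, whatever the lens; pixels are square), "cx", "cy" (the principal point, pixels), "rvec" (rotation vector, rad) and "tvec" (3), from world to camera coordinates, as OpenCV has them. Camera axes: x right, y down, z forward; pixel columns grow to the right and rows downward; lengths in m; the calibration is good to about 2 mm. A picture is of the moment at which its call begins. There is no depth.
- env.close_job(): hands the job in; it is judged then, once.
The state is a dict: "time": time; "q": joint angles; "dq": joint speeds; "joint_torque": joint torques, N m; "tcp_pos": TCP position; "ee_rot": TCP orientation; "ft_force": force on the tool from outside, world axes, zero at the start; "ft_torque": the same for the moment, N m; "gripper_width": finger opening in m; "finger_force": force on a finger pad.
Only numpy, scipy, OpenCV 4.12 (cv2) and the standard library are available. Lean on these libraries where they do the work, as an engineer would, in place of code of your own. Each camera call takes 0.05 s, during which the arm holds its last target. There are 200 camera calls.

## Working session

There is one attempt and no reset: what is moved stays moved. The work goes in short steps, Python scripts to look and compute and a shell command to move; the robot and the scene stay as the last step left them, time stands still between calls to the robot, and variables do not carry over. Pictures are saved under pics/ and viewed, at most 11 in all, crops included, and the job is handed in when it is done.

```bash
ls; mkdir -p pics
cat > h.py <<'E'
import numpy as np, cv2
from rig import get_state, camera, env
def grab(n):
    c=camera(n); h,w=c["color"].shape[:2]; f=h/2/np.tan(np.radians(c["vfov"])/2)
    c["K"]=np.array([[f,0,c["cx"]],[0,f,c["cy"]],[0,0,1]]); c["R"]=cv2.Rodrigues(np.array(c["rvec"],float))[0]; c["t"]=np.array(c["tvec"],float).reshape(3)
    return c
def ray(c,u,v):
    o=-c["R"].T@c["t"]; d=c["R"].T@np.linalg.inv(c["K"])@np.array([u,v,1.]); return o,d/np.linalg.norm(d)
def onz(c,u,v,z):
    o,d=ray(c,u,v); return o+d*(z-o[2])/d[2]
def tri(c1,p1,c2,p2):
    A=[];b=[]
    o1,d1=ray(c1,*p1);o2,d2=ray(c2,*p2)
    P=[np.eye(3)-np.outer(d,d) for d in (d1,d2)]
    return np.linalg.solve(P[0]+P[1],P[0]@o1+P[1]@o2)
def proj(c,p):
    q=c["K"]@(c["R"]@np.asarray(p,float)+c["t"]); return q[:2]/q[2]
E
python3 - <<'E'
from h import *
for n in("scene","top"):
    c=grab(n); cv2.imwrite(f"pics/{n}0.png",c["color"]); print(n,c["vfov"],c["cx"],c["cy"],-c["R"].T@c["t"],c["R"][2], {k:v for k,v in c.items() if k not in("color","K","R")}.keys())
s=get_state();print(s["time"],s["tcp_pos"],s["ee_rot"],s["gripper_width"])
E
```

```text
pics
scene 55.211866171649646 328.0109799382956 195.26470605944914 [1.21103959 0.45909614 0.94008048] [-0.57616001 -0.32093842 -0.75169021] dict_keys(['vfov', 'cx', 'cy', 'rvec', 'tvec', 't'])
top 51.111473698866575 312.54166381734365 205.44845172223614 [0.32676019 0.10605284 1.1928617 ] [ 0.1847387  -0.00626162 -0.98276773] dict_keys(['vfov', 'cx', 'cy', 'rvec', 'tvec', 't'])
0.1 [0.17957755 0.51960999 0.20495359] [-1.26405331e-04  1.65625753e-01  9.86188545e-01 -4.97754573e-04] 0.09406665518378776
```

View pics/scene0.png

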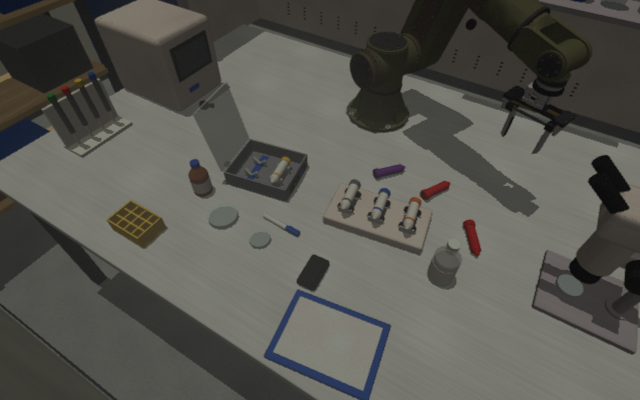

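View pics/top0.png

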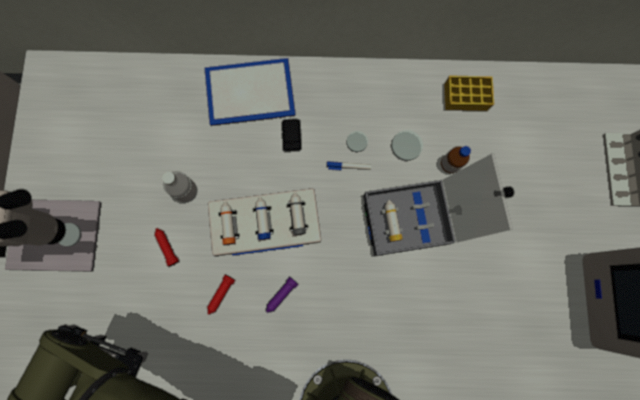

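The scene view shows the rotator at about (378,213) with the blue-capped tube in its middle lane, and the warmer at (266,167) with its lid open. In the top view, the blue tube runs from its cap at about (264,235) to its taper at (263,199). The blue cradle strip is at (422,218) and the yellow tube at (392,222). The caps of both tubes point toward the robot.

Run:
```python
from h import *
a=cv2.imread("pics/top0.png"); b=cv2.imread("pics/scene0.png")
A=cv2.resize(a[180:265,200:330],None,fx=6,fy=6,interpolation=2)[:, :780]
B=cv2.resize(a[150:265,355:520],None,fx=4.8,fy=4.8,interpolation=2)
cv2.imwrite("pics/c1.png",A);cv2.imwrite("pics/c2.png",B)
for n,im in(("top",a),("scene",b)):
    hsv=cv2.cvtColor(im,cv2.COLOR_BGR2HSV)
    for nm,lo,hi in(("blue",(100,130,50),(125,255,255)),("orange",(5,130,100),(16,255,255)),("yellow",(17,110,90),(32,255,255))):
        m=cv2.inRange(hsv,lo,hi); k,l,st,ce=cv2.connectedComponentsWithStats(m)
        print(n,nm,[(st[i].tolist(),ce[i].round(1).tolist()) for i in range(1,k) if st[i][4]>15 and 140<ce[i][1]<270])
```

```text
top blue [([460, 147, 10, 9, 71], [464.7, 150.9]), ([327, 162, 14, 8, 87], [334.0, 165.4]), ([413, 192, 9, 12, 87], [417.0, 197.7]), ([416, 209, 10, 16, 113], [420.8, 216.0]), ([421, 229, 9, 14, 96], [424.9, 235.4]), ([259, 233, 11, 6, 57], [264.1, 235.6]), ([246, 250, 20, 3, 20], [255.5, 251.1])]
top orange [([223, 237, 12, 7, 67], [228.3, 240.1])]
top yellow [([386, 209, 10, 4, 18], [390.3, 210.4]), ([390, 234, 12, 7, 67], [395.7, 237.2])]
scene blue [([260, 156, 8, 5, 19], [263.4, 157.7]), ([190, 160, 8, 5, 29], [193.7, 161.8]), ([252, 165, 10, 7, 34], [256.6, 167.7]), ([286, 226, 12, 7, 25], [291.4, 229.2])]
scene orange [([410, 197, 11, 5, 32], [415.5, 199.3])]
scene yellow [([281, 157, 9, 5, 26], [285.4, 158.5]), ([107, 201, 54, 38, 442], [133.7, 219.7])]
```

View pics/c1.png

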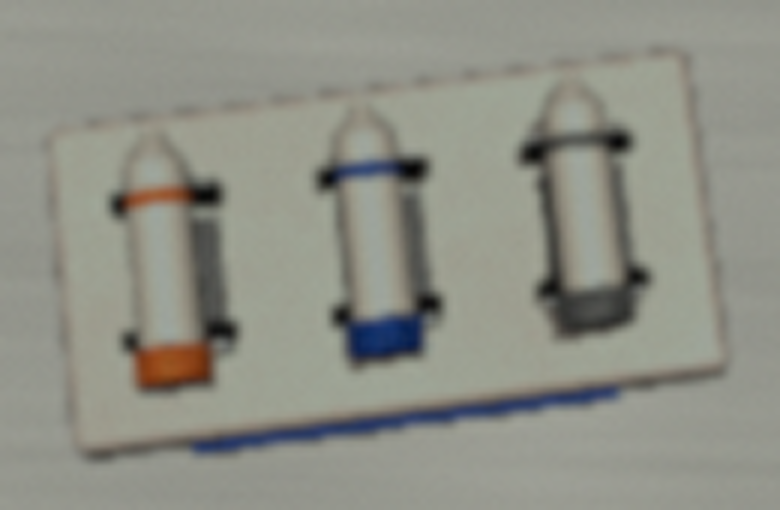

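View pics/c2.png

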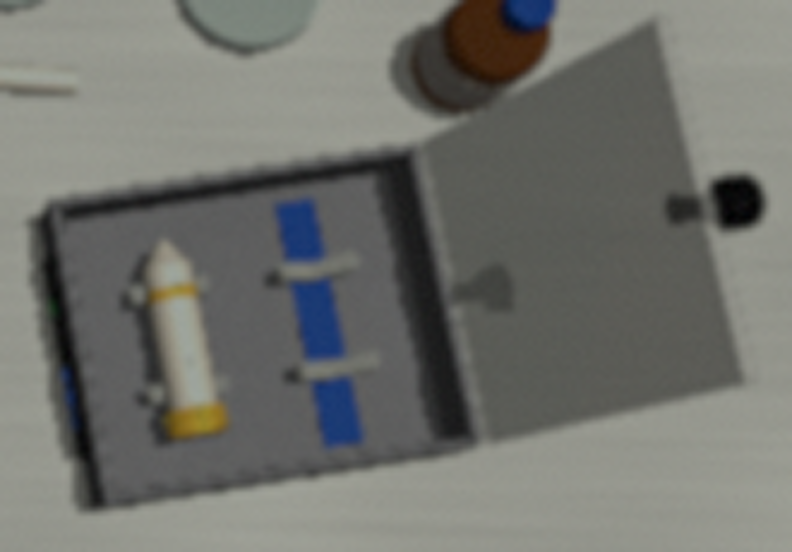

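```bash
cat > m.py <<'E'
from h import *
c=grab("top")
f1=lambda U,V,s=6,a=200,b=180:((U+.5)/s-.5+a,(V+.5)/s-.5+b)
f2=lambda U,V:f1(U,V,4.8,355,150)
def show(n,P): print(n,np.round(P,4).tolist())
D=np.array([onz(c,*f1(*p),.035) for p in((50,130),(688,52),(727,370),(80,455))]);show("deck",D.mean(0));print(np.linalg.norm(np.diff(D,axis=0),axis=1), np.degrees(np.arctan2(*(D[0]-D[3])[1::-1])),np.degrees(np.arctan2(*(D[1]-D[2])[1::-1])),np.degrees(np.arctan2(*(D[0]-D[1])[:2]*[-1,1])))
for n,a,b in(("blue",(360,104),(388,358)),("orange",(150,131),(176,387)),("grey",(570,78),(598,332))):
    A,B=[onz(c,*f1(*p),.0745) for p in(a,b)];show(n,[A,B,(A+B)/2]);print(np.linalg.norm(A-B),np.degrees(np.arctan2(*(A-B)[1::-1])))
W=np.array([onz(c,*f2(*p),.056) for p in((45,205),(413,150),(475,445),(85,508))]);show("rim",W);show("c",W.mean(0));print(np.linalg.norm(np.diff(W,axis=0),axis=1),[np.degrees(np.arctan2(*(W[i]-W[j])[1::-1])) for i,j in((0,3),(1,2),(0,1),(3,2))])
S=np.array([onz(c,*f2(*p),.006) for p in((277,205),(315,200),(360,443),(325,447))]);show("strip",S.mean(0));print(np.linalg.norm(np.diff(S,axis=0),axis=1),[np.degrees(np.arctan2(*(S[i]-S[j])[1::-1])) for i,j in((0,3),(1,2))])
A,B=[onz(c,*f2(*p),.0335) for p in((165,238),(198,438))];show("yel",[A,B,(A+B)/2]);print(np.linalg.norm(A-B),np.degrees(np.arctan2(*(A-B)[1::-1])))
th=np.radians(-8.4)
E
python3 m.py
```

```text
deck [0.4969, 0.233, 0.035]
[0.30181834 0.15171116 0.29919218] 8.829169896755177 7.840734918475364 8.332889429142625
blue [[0.5577, 0.2438, 0.0745], [0.4423, 0.2265, 0.0745], [0.5, 0.2351, 0.0745]]
0.11671096181430797 8.533583839509284
orange [[0.5433, 0.3383, 0.0745], [0.4275, 0.3202, 0.0745], [0.4854, 0.3292, 0.0745]]
0.11715341904513868 8.929402828631051
grey [[0.5718, 0.1487, 0.0745], [0.4558, 0.1331, 0.0745], [0.5138, 0.1409, 0.0745]]
0.11704157527449159 7.6561506619908375
rim [[0.5806, -0.0438, 0.056], [0.618, -0.2592, 0.056], [0.4459, -0.288, 0.056], [0.406, -0.0656, 0.056]]
c [0.5126, -0.1641, 0.056]
[0.21866102 0.17442959 0.22591177] [np.float64(7.136246841426426), np.float64(9.493881232989333), np.float64(99.8387417032649), np.float64(100.1788547622448)]
strip [0.5231, -0.2146, 0.006]
[0.02347173 0.14894941 0.02107886] [np.float64(9.601077437830277), np.float64(8.676475661195472)]
yel [[0.5672, -0.1176, 0.0335], [0.4492, -0.1349, 0.0335], [0.5082, -0.1262, 0.0335]]
0.1192051084844601 8.368793978539642
```

The crops show the deck corners, the three tubes, the warmer rim, the strip and the lid clearly. The measured sizes match the given ones: tube 117 mm, strip 149 mm, deck 302 mm. Next I'll measure the lid angle and move above the blue tube.

```bash
python3 - <<'E'
from h import *
c=grab("top");s=grab("scene")
f2=lambda U,V:((U+.5)/4.8-.5+355,(V+.5)/4.8-.5+150)
for a,b in(((657,17),(195,103)),((745,383),(228,85))):
    p=tri(c,f2(*a),s,b);print(p.round(4),proj(c,p)-f2(*a),proj(s,p)-b)
E
python3 -m handwheel '[[[0,0,0.5],[0,0,0.5],70],[[1,-0.9,0.7],[0,0,1.2],70],[[2,-1.8,0.7],[0,0,2],70],[[3,-2.7,0.7],[0,0,2.8],70],[[4,-3.6,0.7],[0,0,3.6],70],[[5,-4.5,0.7],[0,0,4.6],70],[[6,-5.4,0.5],[0,0,4.6],70],[[7,-6.3,0.2],[0,0,4.6],70],[[8,-7.12,0],[0,0,4.6],70],[[8,-7.12,0],[0,0,4.6],70]]' 15
```

```text
[ 0.622  -0.298   0.3028] [ 0.91596878 -0.55034814] [0.78511132 0.33372908]
[ 0.454  -0.3419  0.2572] [-2.23235564  1.08068321] [-1.6128502 -0.695857 ]
time: 1.25
tcp_pos: [0.5014, 0.2325, 0.2047]
ee_rot: [-0.0, -0.073, 0.997, -0.0]
ft_force: [-1.1, 0.1, 0.3]
gripper_width: 0.0702
finger_force: 0.0
```

```bash
python3 -m handwheel '[[[0,0.06,-0.6],[0,0,0],70],[[-0.03,0.06,-1.3],[0,0,0],70],[[-0.03,0.06,-2],[0,0,0],70],[[-0.03,0.06,-2.5],[0,0,0],70],[[-0.03,0.06,-3],[0,0,0],70],[[-0.03,0.06,-3.3],[0,0,0],70],[[-0.03,0.06,-3.6],[0,0,0],70],[[-0.03,0.06,-3.6],[0,0,0],70],[[-0.03,0.06,-3.6],[0,0,0],70],[[-0.03,0.06,-3.6],[0,0,0],70]]'
python3 - <<'E'
from h import *
for n in("scene","top"):
    c=grab(n);T=get_state()["tcp_pos"];u,v=proj(c,T).astype(int)
    im=c["color"][v-40:v+40,u-50:u+50];cv2.imwrite(f"pics/{n}1.png",cv2.resize(im,None,fx=4,fy=4,interpolation=2));print(u-50,v-40)
a,b=[cv2.imread(f"pics/{n}1.png") for n in("scene","top")];cv2.imwrite("pics/d1.png",np.hstack([a,b]))
E
```

```text
time: 2.25
tcp_pos: [0.4989, 0.2376, 0.0623]
ee_rot: [0.001, -0.074, 0.997, 0.0]
ft_force: [-0.6, -0.4, 0.6]
gripper_width: 0.0701
finger_force: 0.0
328 166
211 179
```

View pics/d1.png

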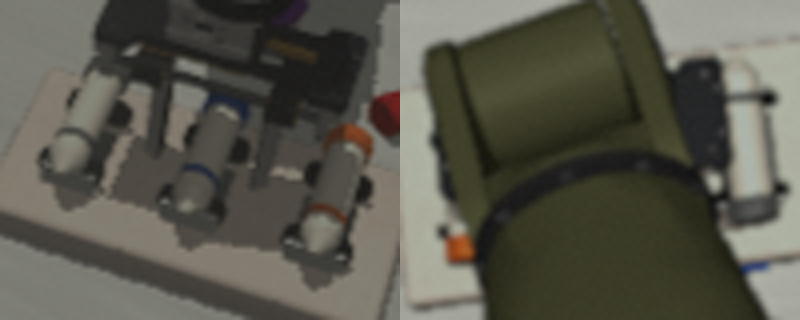

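The fingers straddle the blue barrel at mid-length, one on each side, and the neighbouring tubes are clear. I'll shift 2 mm, close and lift.

```bash
python3 -m handwheel '[[[0.02,-0.05,-0.04],[0,0,0],60],[[0.02,-0.05,-0.04],[0,0,0],40],[[0.02,-0.05,-0.04],[0,0,0],22],[[0.02,-0.05,-0.04],[0,0,0],22],[[0.02,-0.05,-0.04],[0,0,0],22],[[0.02,-0.05,-0.04],[0,0,0],22],[[0.02,-0.05,-0.04],[0,0,0],22],[[0.02,-0.05,-0.04],[0,0,0],22],[[0.02,-0.05,-0.04],[0,0,0],22],[[0.02,-0.05,-0.04],[0,0,0],22]]' 15
```

```text
time: 3.35
tcp_pos: [0.4993, 0.2355, 0.0599]
ee_rot: [0.0, -0.074, 0.997, 0.0]
ft_force: [0.2, 1.4, 0.6]
gripper_width: 0.0287
finger_force: 15.0
```

```bash
python3 -m handwheel '[[[0,0,0.4],[0,0,0],22],[[0,0,1.2],[0,0,0],22],[[0,0,2.2],[-0.4,-0.05,0.02],22],[[0.05,-0.5,3.2],[-1.2,-0.2,0.08],22],[[0.1,-1.4,3.8],[-2.0,-0.3,0.15],22],[[0.2,-2.4,3.8],[-2.47,-0.4,0.15],22],[[0.3,-3.4,3.8],[-2.47,-0.4,0.15],22],[[0.4,-4.4,3.8],[-2.47,-0.4,0.15],22],[[0.5,-5.4,3.8],[-2.47,-0.4,0.15],22],[[0.6,-6.4,3.8],[-2.47,-0.4,0.15],22]]'
python3 -m handwheel '[[[0,-1,0],[0,0,0],22],[[0,-2,0],[0,0,0],22],[[0,-3,0],[0,0,0],22],[[0,-4,0],[0,0,0],22],[[0,-4.6,0],[0,0,0],22],[[0,-4.95,0],[0,0,0],22],[[0,-4.95,0],[0,0,0],22],[[0,-4.95,0],[0,0,0],22],[[0,-4.95,0],[0,0,0],22],[[0,-4.95,0],[0,0,0],22]]'
python3 - <<'E'
from h import *
from scipy.spatial.transform import Rotation as R
s=get_state();q=s["ee_rot"];print(R.from_quat([*q[1:],q[0]]).as_matrix().round(3),s["tcp_pos"])
for n in("scene","top"):
    c=grab(n);u,v=proj(c,s["tcp_pos"]).astype(int);print(u,v,u-50,v-50)
    cv2.imwrite(f"pics/{n}2.png",c["color"])
    im=c["color"][v-50:v+70,u-50:u+50];cv2.imwrite(f"pics/{n}2c.png",cv2.resize(im,None,fx=4,fy=4,interpolation=2))
a,b=[cv2.imread(f"pics/{n}2c.png") for n in("scene","top")];cv2.imwrite("pics/d2.png",np.hstack([a,b]))
E
```

```text
time: 4.35
tcp_pos: [0.5231, -0.0222, 0.2118]
ee_rot: [0.011, -0.082, 0.988, -0.13]
ft_force: [0.3, 0.2, -1.0]
gripper_width: 0.028
finger_force: 15.0
time: 5.35
tcp_pos: [0.5235, -0.2176, 0.2119]
ee_rot: [0.011, -0.082, 0.988, -0.13]
ft_force: [0.1, 0.2, 0.2]
gripper_width: 0.0283
finger_force: 15.0
[[-0.986 -0.159  0.044]
 [-0.165  0.953 -0.255]
 [-0.001 -0.259 -0.966]] [ 0.52351829 -0.21756303  0.21193281]
245 120 195 70
445 203 395 153
```

View pics/d2.png

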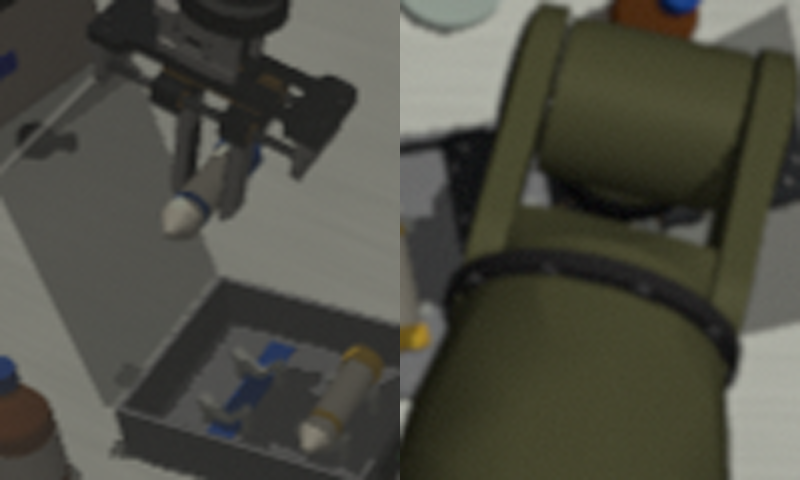

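The scene view shows the blue tube held level above the cradle, with its taper tip at about (237.5,128.7) and its cap toward the robot. The lid looks clear. I'll cross-check the cradle and the tube lengthwise in the scene view.

Run:
```python
from h import *
c=grab("scene");f=lambda U,V:(U/4+195,V/4+70)
S=[onz(c,*f(*p),.006) for p in((272,341),(296,346),(238,437),(208,428))];print(np.round(S,4).tolist(),np.mean(S,0))
T=np.array([.5235,-.2176,.2119]);up=np.array([-.044,.255,.966]);ax=np.array([.986,.165,0])
ct=T+.0146*up;print("centre",ct,"tip",ct+.0575*ax,proj(c,ct+.0575*ax),"cradle proj strip ends",[proj(c,[.5231+k*.075*.986,-.2146+k*.075*.165,.006]) for k in(-1,1)])
y=[onz(c,*f(*p),.0335) for p in((310,440),(365,362))];print(y)
# saddles top corners measured: project expected
C=np.array([.523,-.2147,0]);x=np.array([.165,-.986,0])
for k in(-1,1):
  print([((proj(c,C+k*.03*ax+m*.0245*x+[0,0,.033])-[195,70])*4).round() for m in(-1,1)])
```

```text
[[0.4528, -0.2331, 0.006], [0.4469, -0.2111, 0.006], [0.5624, -0.1862, 0.006], [0.5673, -0.2141, 0.006]] [ 0.50735779 -0.21114458  0.006     ]
centre [ 0.5228576 -0.213877   0.2260036] tip [ 0.5795526 -0.2043895  0.2260036] [236.53266426 128.3200238 ] cradle proj strip ends [array([265.00890856, 155.26833547]), array([244.19635791, 183.8599154 ])]
[array([ 0.55367615, -0.11553995,  0.0335    ]), array([ 0.4546336 , -0.12969623,  0.0335    ])]
[array([278., 358.]), array([227., 343.])]
[array([245., 405.]), array([193., 389.])]
```

Run:
```python
from h import *
c=grab("scene");ax=np.array([.986,.165,0])
C=np.array([.523,-.2147,0]);x=np.array([.165,-.986,0])
im=c["color"][130:200,220:310];z=8
im=cv2.resize(im,None,fx=z,fy=z,interpolation=2)
im=np.clip(im.astype(float)*1.6,0,255).astype(np.uint8)
for k in(-1,1):
 for e in(-.005,.005):
  p=[tuple(int(a) for a in (proj(c,C+(k*.03+e)*ax+m*.0165*x+[0,0,.033])-[220,130])*z+z/2) for m in(-1,1)]
  for q in p: cv2.circle(im,q,3,(0,0,255),-1)
cv2.imwrite("pics/e.png",im)
```

```text
(no output)
```

View pics/e.png

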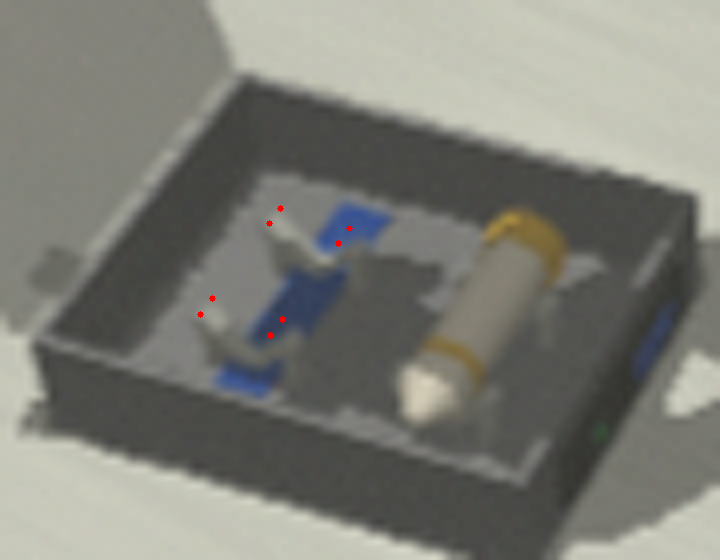

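The saddle peaks, at (275,215) and (208,312), match my predicted dots to within about 1 px (2 mm). I'll nudge 1 mm along x and lower.

```bash
python3 -m handwheel '[[[0.02,0,-0.6],[0,0,0],22],[[0.03,0,-1.3],[0,0,0],22],[[0.03,0,-2],[0,0,0],22],[[0.03,0,-2.7],[0,0,0],22],[[0.03,0,-3.3],[0,0,0],22],[[0.03,0,-3.8],[0,0,0],22],[[0.03,0,-4.2],[0,0,0],22],[[0.03,0,-4.5],[0,0,0],22],[[0.03,0,-4.5],[0,0,0],22],[[0.03,0,-4.5],[0,0,0],22]]'
python3 -m handwheel '[[[0,0,-0.05],[0,0,0],22],[[0,0,-0.1],[0,0,0],22],[[0,0,-0.15],[0,0,0],22],[[0,0,-0.2],[0,0,0],22],[[0,0,-0.24],[0,0,0],22],[[0,0,-0.27],[0,0,0],22],[[0,0,-0.29],[0,0,0],22],[[0,0,-0.29],[0,0,0],22],[[0,0,-0.29],[0,0,0],22],[[0,0,-0.29],[0,0,0],22]]'
python3 - <<'E'
from h import *
c=grab("scene")
im=cv2.resize(c["color"][110:200,210:310],None,fx=6,fy=6,interpolation=2);cv2.imwrite("pics/g.png",np.clip(im*1.6,0,255).astype(np.uint8))
E
```

```text
time: 6.55
tcp_pos: [0.5247, -0.2187, 0.0323]
ee_rot: [0.011, -0.082, 0.988, -0.13]
ft_force: [0.4, 0.2, -0.4]
gripper_width: 0.0288
finger_force: 15.0
time: 7.55
tcp_pos: [0.5245, -0.2186, 0.0208]
ee_rot: [0.011, -0.082, 0.988, -0.13]
ft_force: [-4.5, 2.1, 7.0]
gripper_width: 0.0284
finger_force: 15.0
```

View pics/g.png

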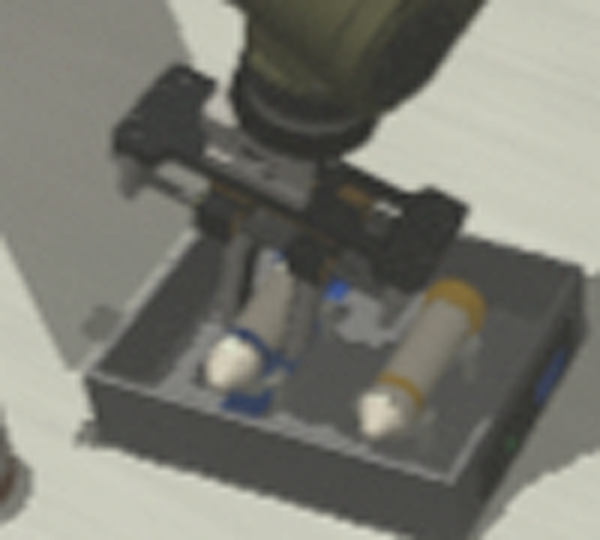

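The tube is in the cradle, cap toward the robot, like the yellow one. It touched down about 1.4 mm above nominal with a lengthwise force. I'll check lengthwise position against the yellow tube in the same view before letting go.

Run:
```python
from h import *
c=grab("scene");s=get_state();print(s["ft_force"],s["ft_torque"],s["tcp_pos"])
ax=np.array([.986,.165,0])
Y=np.array([.5082,-.1262,.0335]);B=np.array([.5239,-.2147,.0345])
f=lambda p:((proj(c,p)-[210,110])*6).round(1)
for n,P in(("yel",Y),("blue",B)):
    print(n,"tip",f(P+.0575*ax),"ring edge",f(P+.0425*ax),"capface",f(P-.0575*ax),"capin",f(P-.0415*ax))
g=cv2.cvtColor(c["color"],cv2.COLOR_BGR2HSV)
wht=cv2.inRange(g,(0,0,150),(40,90,255));k,l,st,ce=cv2.connectedComponentsWithStats(wht)
print([(st[i].tolist(),((ce[i]-[210,110])*6).round(1).tolist()) for i in range(1,k) if 225<ce[i][0]<300 and 130<ce[i][1]<190 and st[i][4]>10])
```

```text
[-3.71295789  2.49161526  7.28668755] [ 0.22050316  0.62106187 -0.1279198 ] [ 0.52450798 -0.21860198  0.02076383]
yel tip [361. 432.] ring edge [373.4 413.4] capface [451.9 296. ] capin [439.9 314. ]
blue tip [212.4 386.9] ring edge [225.8 368.8] capface [310.1 255.1] capin [297.1 272.6]
[]
```

The observed blue and yellow taper tips agree with the centred prediction to within about 2 mm. Releasing.

```bash
python3 -m handwheel '[[[0,0,0],[0,0,0],28],[[0,0,0],[0,0,0],30],[[0,0,0],[0,0,0],34],[[0,0,0],[0,0,0],40],[[0,0,0],[0,0,0],46],[[0,0,0],[0,0,0],46],[[0,0,0],[0,0,0],46],[[0,0,0],[0,0,0],46],[[0,0,0],[0,0,0],46],[[0,0,0],[0,0,0],46]]'
python3 -m handwheel '[[[0,0.05,0.2],[0,0,0],46],[[0,0.1,0.6],[0,0,0],46],[[0,0.15,1.2],[0,0,0],46],[[0,0.3,2],[0,0,0],46],[[0,0.6,2.8],[0,0,0],46],[[0,1.2,3.6],[0,0,0],46],[[0,2.2,4.2],[0.5,0.1,0],46],[[0,3.2,4.6],[1.4,0.2,0],46],[[0,4.2,5],[2.4,0.4,0],46],[[0,5.2,5.2],[2.4,0.4,0],46]]'
python3 - <<'E'
from h import *
t=grab("top");c=grab("scene")
a=cv2.resize(t["color"][180:265,360:450],None,fx=5,fy=5,interpolation=2)
b=cv2.resize(c["color"][125:210,220:290],None,fx=5,fy=5,interpolation=2)
cv2.imwrite("pics/i.png",np.clip(np.hstack([a,b])*1.5,0,255).astype(np.uint8))
E
```

```text
time: 8.65
tcp_pos: [0.5245, -0.2186, 0.0203]
ee_rot: [0.011, -0.082, 0.988, -0.13]
ft_force: [-0.1, 0.8, -0.3]
gripper_width: 0.0462
finger_force: 0.0
time: 9.65
tcp_pos: [0.5248, -0.01, 0.2306]
ee_rot: [0.002, -0.081, 0.997, -0.002]
ft_force: [-0.0, 0.4, -0.1]
gripper_width: 0.0461
finger_force: 0.0
```

View pics/i.png

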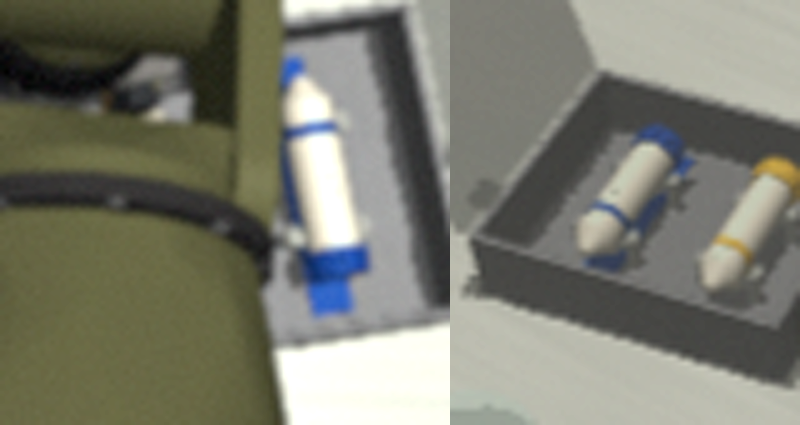

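Run:
```python
from h import *
t=grab("top");f=lambda U,V:((U+.5)/5-.5+360,(V+.5)/5-.5+180)
A,B=[onz(t,*f(*p),.0335) for p in((298,78),(338,276))];print(A,B,(A+B)/2,np.linalg.norm(A-B))
S=[onz(t,*f(*p),.006) for p in((292,57),(331,314))];print(S,np.mean(S,0),np.linalg.norm(S[0]-S[1]))
a=cv2.imread("pics/top0.png")
```

```text
[ 0.5804813  -0.20373279  0.0335    ] [ 0.4678623 -0.2228773  0.0335   ] [ 0.5241718  -0.21330504  0.0335    ] 0.11423462923621223
[array([ 0.59894611, -0.20793479,  0.006     ]), array([ 0.44937717, -0.22598187,  0.006     ])] [ 0.52416164 -0.21695833  0.006     ] 0.1506537908880042
```

The tube lies centred: its centre is (0.524,-0.213) and the strip centre is (0.524,-0.217), so it is within 1 mm lengthwise with the cap toward -y. Now I'll take the closed fingers over to the outer side of the lid, on the robot side of the knob.

```bash
python3 -m handwheel '[[[0,0,1.1],[0,0,0],20],[[0,0,2.2],[0,0,0],0],[[0,-0.8,3.2],[0,0,0],0],[[-0.1,-2,3.5],[0,0,0],0],[[-0.2,-3.2,3.5],[0,0,0],0],[[-0.3,-4.4,3.5],[0,0,0],0],[[-0.4,-5.6,3.5],[0,0,0],0],[[-0.5,-6.8,3.5],[0,0,0],0],[[-0.6,-8,3.5],[0,0,0],0],[[-0.7,-9.3,3.5],[0,0,0],0]]' 20
python3 -m handwheel '[[[0,0,0],[0,0,0],0],[[0,0,0],[0,0,0],0],[[0,0,-0.5],[0,0,0],0],[[0,0,-1],[0,0,0],0],[[0,0,-1.5],[0,0,0],0],[[0,0,-2.0],[0,0,0],0],[[0,0,-2.5],[0,0,0],0],[[0,0,-3],[0,0,0],0],[[0,0,-3.15],[0,0,0],0],[[0,0,-3.15],[0,0,0],0]]'
python3 - <<'E'
from h import *
c=grab("scene");t=grab("top")
a=c["color"][40:200,150:310];b=t["color"][120:280,360:520]
cv2.imwrite("pics/j.png",np.clip(np.hstack([cv2.resize(x,None,fx=2.5,fy=2.5) for x in(a,b)])*1.4,0,255).astype(np.uint8))
E
```

```text
time: 10.8
tcp_pos: [0.4953, -0.383, 0.3683]
ee_rot: [0.001, -0.082, 0.997, -0.004]
ft_force: [0.1, 0.4, -0.5]
gripper_width: 0.0009
finger_force: 0.0
time: 11.8
tcp_pos: [0.4967, -0.3796, 0.2423]
ee_rot: [0.001, -0.083, 0.997, -0.003]
ft_force: [0.8, -0.5, 0.0]
gripper_width: 0.0005
finger_force: 0.0
```

View pics/j.png

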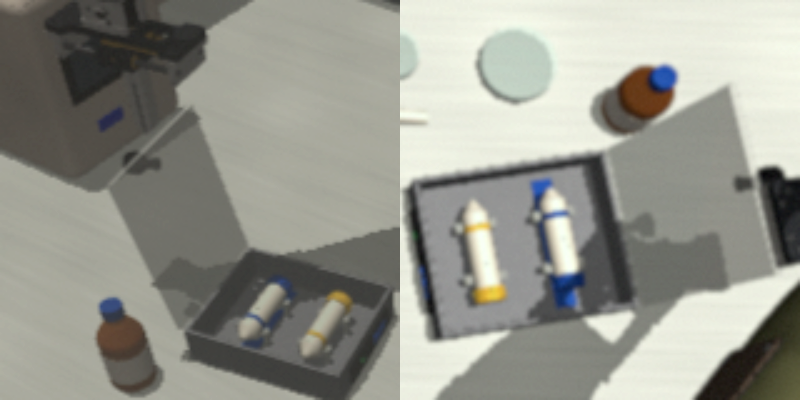

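The fingers are behind the lid's outer face, on the robot side of the knob. The tip is below the lid's edge and the body is above it. Now I'll push the lid along its arc.

```bash
python3 -m handwheel '[[[-0.1,0.5,0],[0,0,0],0],[[-0.2,1,0],[0,0,0],0],[[-0.25,1.4,0.05],[0,0,0],0],[[-0.31,1.8,0.1],[0,0,0],0],[[-0.37,2.2,0.08],[0,0,0],0],[[-0.43,2.6,0.05],[0,0,0],0],[[-0.5,3,0],[0,0,0],0],[[-0.57,3.4,-0.13],[0,0,0],0],[[-0.64,3.8,-0.27],[0,0,0],0],[[-0.7,4.15,-0.43],[0,0,0],0]]'
python3 -m handwheel '[[[-0.05,0.25,-0.15],[0,0,0],0],[[-0.08,0.5,-0.34],[0,0,0],0],[[-0.12,0.75,-0.53],[0,0,0],0],[[-0.16,1,-0.73],[0,0,0],0],[[-0.2,1.2,-0.95],[0,0,0],0],[[-0.23,1.4,-1.2],[0,0,0],0],[[-0.26,1.6,-1.43],[0,0,0],0],[[-0.3,1.79,-1.67],[0,0,0],0],[[-0.3,1.79,-1.67],[0,0,0],0],[[-0.3,1.79,-1.67],[0,0,0],0]]'
```

```text
time: 12.9
tcp_pos: [0.4688, -0.2137, 0.2261]
ee_rot: [0.002, -0.082, 0.997, -0.004]
ft_force: [0.5, -0.9, 1.6]
gripper_width: 0.0004
finger_force: 0.8
time: 13.9
tcp_pos: [0.4566, -0.1427, 0.1582]
ee_rot: [0.001, -0.082, 0.997, -0.003]
ft_force: [0.4, -0.3, 0.9]
gripper_width: 0.0008
finger_force: 0.0
```

```bash
python3 -m handwheel '[[[-0.03,0.2,-0.3],[0,0,0],0],[[-0.06,0.35,-0.7],[0,0,0],0],[[-0.08,0.52,-1.13],[0,0,0],0],[[-0.1,0.6,-1.5],[0,0,0],0],[[-0.11,0.68,-1.85],[0,0,0],0],[[-0.12,0.73,-2.1],[0,0,0],0],[[-0.12,0.73,-2.25],[0,0,0],0],[[-0.12,0.73,-2.33],[0,0,0],0],[[-0.12,0.73,-2.38],[0,0,0],0],[[-0.12,0.73,-2.38],[0,0,0],0]]'
```

```text
time: 14.9
tcp_pos: [0.4519, -0.1135, 0.0645]
ee_rot: [0.001, -0.082, 0.997, -0.003]
ft_force: [-9.9, 5.3, 20.8]
gripper_width: 0.0005
finger_force: 10.5
```

The lid is on its stop: the tip is at 64.5 mm, exactly the height of the shut lid's top, with 21 N. Retreating to check.

```bash
python3 -m handwheel '[[[0,0,0.1],[0,0,0],0],[[0,0,0.4],[0,0,0],0],[[0,0,1],[0,0,0],0],[[0,0,2],[0,0,0],0],[[0,0,3],[0,0,0],0],[[-0.5,0.5,4],[0,0,0],0],[[-1,1.5,4.5],[0,0,0],0],[[-1.5,2.5,4.5],[0,0,0],0],[[-2,3.5,4.5],[0,0,0],0],[[-2.5,4.5,4.5],[0,0,0],0]]'
python3 -m handwheel '[[[-0.5,1,0],[0,0,0],0],[[-1,2,0],[0,0,0],0],[[-1.5,3,0],[0,0,0],0],[[-2,4,0],[0,0,0],0],[[-2.5,5,0],[0,0,0],0],[[-2.5,5,0],[0,0,0],0],[[-2.5,5,0],[0,0,0],0],[[-2.5,5,0],[0,0,0],0],[[-2.5,5,0],[0,0,0],0],[[-2.5,5,0],[0,0,0],0]]'
python3 - <<'E'
from h import *
c=grab("scene");t=grab("top")
a=c["color"][120:250,160:320];b=t["color"][120:250,330:490]
cv2.imwrite("pics/k.png",np.clip(np.hstack([cv2.resize(x,None,fx=2.5,fy=2.5) for x in(a,b)])*1.4,0,255).astype(np.uint8))
E
```

```text
time: 15.9
tcp_pos: [0.3508, 0.0675, 0.244]
ee_rot: [0.002, -0.082, 0.997, -0.004]
ft_force: [0.1, -0.3, 0.0]
gripper_width: 0.0007
finger_force: 0.0
time: 16.9
tcp_pos: [0.2524, 0.2657, 0.2432]
ee_rot: [0.001, -0.081, 0.997, -0.004]
ft_force: [0.4, 0.4, -0.4]
gripper_width: 0.0006
finger_force: 0.0
```

View pics/k.png

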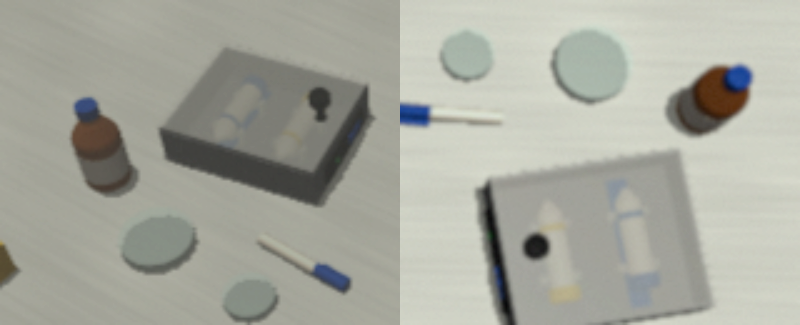

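The lid lies flat and shut, with both tubes in their cradles beneath it and the bystanders where they were. Handing in.

```bash
python3 -c "
from rig import env
print(env.close_job())"
```

```text
the job is handed in; nothing more can be done
None
```

The blue-capped tube lies centred in the blue cradle with its cap pointing the same way as the yellow tube's, the lid is fully shut, and the job is handed in at about 17 s of the 59 s allowed; no verdict was shown.

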